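# Draw out the work lamp over the grinding slab

## Task

Set up the folded work lamp to light the grinding slab: squeeze the red spring button on its boom flush with the tube, draw the boom out until the button pops up fully in the next hole, and swing the folded-back lamp head over and down until it is level, shining straight down on the slab. Leave the pot, jug, plate, scoop, tumbler and coconut shell where they are, and let go of the lamp when it is done.

Things in the scene. Friction and masses are not known exactly. Their poses are not given: they have to be found in the camera images.
- lamp: Battery work lamp, fixed: yellow case 170 x 120 x 50 mm, telescoping square boom rising at 55 degrees to the level, flat lamp head folded back over it. Origin: centre of the case's underside, on the bench. x is level and points the way the boom rises; y level, across the boom; z up. The boom's axis lies in the xz plane; its foot is 70 mm above the origin, in a dark bracket 95 mm high.
- boom_grip (a point): Point on the boom's axis beside the red button, 115 mm up from its foot, 164 mm above the bench; stays put as the boom slides. The outer tube is square, 30 x 30 x 160 mm, aluminium, two faces upright; it slides on a fixed thinner steel tube that carries the button. Steep boom and folded head leave no room straight above: reach in nearly square to the boom, tilted 35 to 45 degrees.
- button_tip (a point): Outermost point of the red round-topped spring button, 12 mm across, on the lamp's -y side of the tube, 6 mm proud when out. That face has three 14 mm holes in a row, 45 mm apart; the button starts in the middle one. The next one, for a longer boom, is the one nearest the tube's lower end.
- button (a joint): How far the button is pressed in, m: 0 out, 0.006 flush with the tube's face (about 6 N), 0.008 and more under the tube's wall. The boom is locked until it is flush. Pinching the tube across its upright faces with one finger over the button presses it flush; a pull of about 15 N along the boom then slips it under the wall.
- boom (a joint): how far the outer tube has slid, m: about 0 at the start, positive is outwards (up along the boom); 0.045 at the next hole. With the button under the wall sliding takes about 6 to 9 N; left alone half-way the tube may creep back down. When the button pops into the hole the tube stops hard, with about 1 mm of play.
- head_hinge (a point): the hinge of the lamp head, at the upper end of the outer tube (174 mm from its lower end), on the boom's axis; its axis is level, along the lamp's y. It moves with the outer tube.
- head (a joint): Angle of the lamp head about its hinge, rad: 0 in line with the boom; starts folded back over the boom at -0.87 to -1.17 (15 to 32 degrees past upright, finned back towards the lamp's -x); positive swings it over and down. 0.96 is level, lens straight down; it can go on to 1.4. Friction hinge: stays where put; pushing on the back 3 to 6 N 120 mm from the hinge moves it.
- head_back (a point): Middle of the finned back of the lamp head, 93 mm from the hinge and 12 mm off the plane through the hinge; the back is the upper side when the head is level. The head is a flat black and yellow panel 150 x 90 mm, 24 mm thick, from 18 to 168 mm from the hinge.
- slab: granite grinding slab 300 x 200 mm, 56 mm high, fixed, with a stone roller (74 mm thick) lying across it, up to 130 mm above the bench; it lies beneath the lamp head. Origin: centre of its underside; x is its long side.
- pot: aluminium pot, open, 190 mm wide and 115 mm high; origin at the centre of its underside
- jug: blue plastic jug with a pale blue lid and a side handle, 122 mm wide (230 mm with handle and lip), 203 mm high; origin at the centre of its underside
- plate: steel plate, 200 mm wide, 20 mm high; origin at the centre of its underside
- scoop: wooden scoop, 175 mm long, 25 mm high; origin on its underside, between handle and bowl
- tumbler: steel tumbler, 72 mm wide, 95 mm high; origin at the centre of its underside
- shell: brown half coconut shell, 110 mm wide, 50 mm high; origin at the centre of its underside

How it is judged:
By the outcome, as a careful person would: the job done as asked, in the order asked, and still so for the second after the job is handed in, with the robot touching nothing.
It also fails if it takes over 67 s, if anything falls off the work surface, if the arm or the gripper's body presses on something with over 40 N, if the wrist force passes 120 N, or if a joint passes its speed limit or range.

## Robot

A 6-joint arm with a two-finger parallel gripper is mounted at the origin on the work surface. World frame = base frame: x ahead of the robot, y to its left, z up, the work surface at z = 0. Lengths are in mm, angles in degrees, forces in N, time in s.
With the tool pointing down it reaches from about 350 to 850 mm from the base axis. Payload 8.1 kg.
Tool frame: the origin (TCP) lies between the finger pads; the fingertips stand 17 mm ahead of it and the grasp point (between the pads) lies 2 mm behind it; z points along the fingers, y is the line along which they close (so a half turn about z gives the same grasp; the last joint's range is limited). The gripper opens to 85 mm and grips with 20 to 120 N. Pads are 22 mm wide; open, the fingers measure 114 mm over their backs; the gripper's body (76 mm by 85 mm) begins 54 mm behind the grasp point. The pads swing forward as they close: fully open they stand 13 mm farther back than shut.
Start: joints at [58.19, 7.471, 85.268, -0, 87.261, -4.893], TCP at [271.605, 535.01, 248.292] pointing down, gripper open.
Joint ranges: [-169.43, 169.43], [-51.17, 129.36], [1.28, 143.12], [-76.62, 256.62], [0, 156.53], [-152.29, 152.29]. Speed limits (degrees/s): [136.94, 136.94, 159.86, 180, 180, 180].

## Interface

Orientations are given as [roll, pitch, yaw] about the fixed x, y, z axes, in that order (R = Rz(yaw) Ry(pitch) Rx(roll)).
In Python, from bench import sense, snapshot, hand_in, trace, place_of gives the robot as it stands.
- The arm moves only by the shell command python3 -m handwheel 'ROWS' [FORCE]. ROWS is JSON, a list of rows, each a list of 7 numbers: the opening, from -1 (shut) to 1 (fully open), then the shift along the tool's x, y, z in cm, then the turn, a rotation vector about the tool's x, y, z in rad. A call has 1 to 12 rows; each row shifts and turns the commanded pose from where the row before left it, along the tool's axes as they then stand; what a row does not reach is not made up. A row lasts 1/12 s, in which the tool goes at most 41.7 mm and 7.16 degrees, less where a joint would pass 70% of its speed; a pose out of reach is approached as far as the arm can. A call with a gripper value outside its range is refused whole. The fingers move at their own pace and stop on an object; FORCE is the grip in N (left out, the last holds). Time passes only in rows, so rows that do not move let the fingers close. It gives the time, the measured TCP pose, the force, the opening and the grip force at its end, in the units of the state.
- sense(): the state, without advancing time (a new reading comes with each control period).
- snapshot(name): name is "side" or "top"; returns a dict with "image" (480x640x3 uint8, red, green, blue), "intrinsics" (3x3 intrinsics, pixels), "R" (3x3) and "t" (3): a world point X has camera coordinates R X + t. Camera axes: x right, y down, z forward; pixel columns grow to the right and rows downward; lengths in mm; the calibration is good to about 2 mm. A picture is of the moment at which its call begins. There is no depth.
- hand_in(): hands the job in; it is judged then, once.
Trained networks look in a picture, given as the dict that the camera call returned (one of the last four; its "shot" number tells which), for a name from the list of things; names that differ only in an ending like _2 or _b are one class to them, and where a whole thing is asked for, a point or a joint stands for the part that bears it (a point fixed in the world has none). Each returns a list of dicts, best first, with "conf" (0 to 1); they miss things now and then, are a little off and sometimes report something else, mostly with a low value. They report only what shows in the picture. A call takes as long as a camera call.
- trace(picture, query): "pixels" (480x640 bool, what is visible of it).
- place_of(picture, query): "location" ([x, y, z] in mm, in world coordinates, good to about 4 mm: a listed point, or the origin of a listed thing).
The state is a dict: "time": time; "joint_pos": joint angles; "qd": joint speeds; "joint_efforts": joint torques, N m; "tool_pos": TCP position; "tcp_rot": TCP orientation; "ft_force": force on the tool from outside, world axes, zero at the start; "wrist_torque": the same for the moment, N m; "finger_gap": finger opening in mm; "grip_force": force on a finger pad.
Only numpy, scipy, OpenCV 4.12 (cv2) and the standard library are available. Lean on these libraries where they do the work, as an engineer would, in place of code of your own. Each camera call takes 0.05 s, during which the arm holds its last target. There are 200 camera calls.

## Working session

There is one attempt and no reset: what is moved stays moved. The work goes in short steps, Python scripts to look and compute and a shell command to move; the robot and the scene stay as the last step left them, time stands still between calls to the robot, and variables do not carry over. Pictures are saved under pics/ and viewed, at most 10 in all, crops included, and the job is handed in when it is done.

```bash
mkdir -p pics; ls; cat > h.py <<'E'
import numpy as np, cv2
from bench import sense, snapshot, hand_in, trace, place_of
from scipy.spatial.transform import Rotation as Rn
def save(s,n): cv2.imwrite('pics/'+n,cv2.cvtColor(s['image'],cv2.COLOR_RGB2BGR))
def px(s,X):
    c=s['R']@np.array(X,float)+s['t']; p=np.array(s['intrinsics'])@c; return p[:2]/p[2]
E
python3 - <<'E'
from h import *
st=sense(); print(st)
for n in('side','top'):
    s=snapshot(n); save(s,n+'0.png')
    for q in 'lamp boom_grip button_tip head_hinge head_back slab pot jug plate scoop tumbler shell'.split():
        r=place_of(s,q)
        print(n,q,[(np.round(d['location']),round(d['conf'],2)) for d in r[:2]])
E
```

```text
pics
{'time': 0.0, 'joint_pos': array([ 5.81880146e+01,  7.51435114e+00,  8.53304433e+01,  7.21299676e-04,
        8.72613603e+01, -4.89259537e+00]), 'qd': array([ 0.04109588,  0.03141958, -0.02450342, -0.06732771,  0.03949747,
        0.00426555]), 'joint_efforts': array([ 1.67509279e-03, -5.69404328e+01, -5.00544691e+01, -1.93723071e-05,
        1.48972141e-02, -4.66480606e-05]), 'tool_pos': array([271.33653055, 534.55406764, 247.24113862]), 'tcp_rot': array([-1.79894294e+02, -9.77151770e-03,  1.53080566e+02]), 'ft_force': array([-0.48662356, -0.36850827, -0.30998892]), 'wrist_torque': array([-0.03807013, -0.01176544,  0.03383461]), 'grip_force': 0.0, 'finger_gap': 85.46275453229723}
side lamp [(array([536., -92.,  -0.]), 0.68), (array([525.,   0., 337.]), 0.54)]
side boom_grip [(array([528., -26., 165.]), 0.55)]
side button_tip []
side head_hinge [(array([517.,  36., 253.]), 0.6)]
side head_back [(array([525.,   0., 337.]), 0.89)]
side slab [(array([500., 216.,  -0.]), 0.66)]
side pot [(array([ 757., -101.,    0.]), 0.96)]
side jug [(array([ 675., -328.,    2.]), 0.68)]
side plate
[... 232 characters left out ...]
191.,   0.]), 0.61), (array([497., 215.,   0.]), 0.57)]
top lamp [(array([532., -94.,  -1.]), 0.92)]
top boom_grip [(array([528., -24., 166.]), 0.92)]
top button_tip []
top head_hinge [(array([521.,  35., 249.]), 0.6)]
top head_back [(array([523.,  -0., 336.]), 0.59)]
top slab [(array([504., 214.,   2.]), 0.94)]
top pot [(array([754., -99.,  -4.]), 0.89)]
top jug [(array([ 677., -325.,    0.]), 0.7)]
top plate [(array([509., 509.,  -2.]), 0.85), (array([ 488., -286.,   -3.]), 0.49)]
top scoop [(array([ 487., -287.,   -2.]), 0.71)]
top tumbler [(array([708.,  51.,   1.]), 0.74), (array([508., 514.,  -1.]), 0.57)]
top shell [(array([685., 192.,  -2.]), 0.79), (array([536., -94.,   2.]), 0.36)]
```

View pics/side0.png

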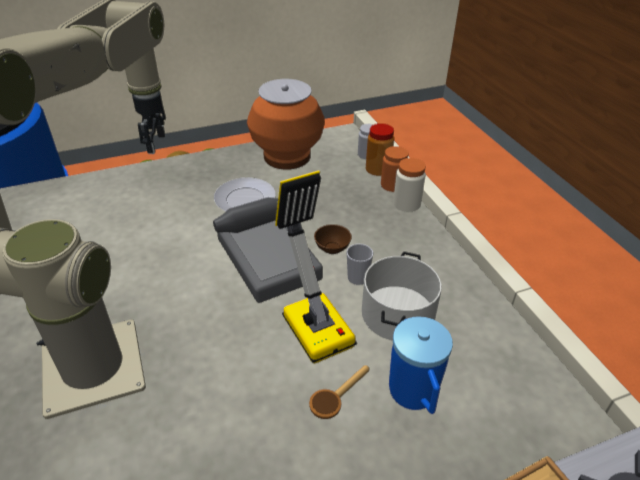

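View pics/top0.png

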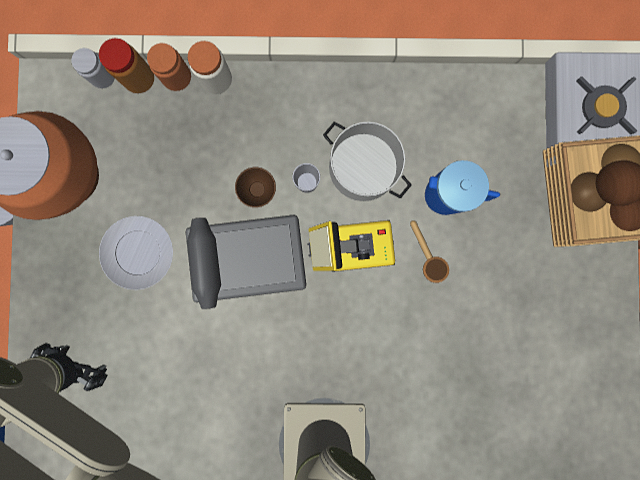

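The side view shows the lamp standing at about (318,325), with its boom rising to the hinge at (295,228). The finned head is folded back at (298,200). The top view agrees: lamp case at (365,245) and slab at (245,258), so lamp x is about world +y. The button is on the far side, facing world +x. Next I'll refine the lamp's yaw and plan the approach.

```bash
cat >> h.py <<'E'
L0=None
def lamp(): 
    d=np.load('lamp.npy'); return d[:3],d[3]
def lp(x,y,z):
    o,yaw=lamp(); return o+Rn.from_euler('z',yaw).apply([x,y,z])
def boom(s): return lp(s*np.cos(np.radians(55)),0,70+s*np.sin(np.radians(55)))
def Rt(tilt):
    o,yaw=lamp(); t=np.radians(tilt); c,s=np.cos(t),np.sin(t)
    return Rn.from_euler('z',yaw)*Rn.from_matrix(np.array([[c,0,s],[0,-1,0],[s,0,-c]]).T)
def cur():
    st=sense(); return st['tool_pos'],Rn.from_euler('xyz',st['tcp_rot'],degrees=True)
def to(p,q,p2):  # shift cm in tool axes
    return np.round(q.inv().apply(np.array(p2)-p)/10,2)
def turn(q,q2): return np.round((q.inv()*q2).as_rotvec(),3)
E
python3 - <<'E'
from h import *
P={k:[] for k in 'lamp boom_grip head_hinge head_back slab'.split()}
for i in range(2):
  for n in('side','top'):
    s=snapshot(n)
    for q in P:
        r=place_of(s,q)
        if r and r[0]['conf']>.5: P[q].append(r[0]['location'])
    if n=='top' and i==0:
        im=cv2.cvtColor(s['image'],cv2.COLOR_RGB2HSV)
        m=(cv2.inRange(im,(22,150,120),(35,255,255))>0); m[:,:340]=0
        v,u=np.nonzero(m); K=np.array(s['intrinsics']);R=s['R'];t=s['t']
        ray=(np.linalg.inv(K)@np.array([u,v,np.ones_like(u)])); ray=R.T@ray; C=-R.T@t
        X=C[:,None]+ray*(50-C[2])/ray[2]
        print('rect',cv2.minAreaRect(X[:2].T.astype(np.float32)))
for q in P: P[q]=np.array(P[q]); print(q,len(P[q]),P[q].mean(0).round(1),P[q].std(0).round(1))
a=P['lamp'].mean(0);b=P['boom_grip'].mean(0);c=P['head_hinge'].mean(0)
# fit: known lamp-frame horizontal offsets
ox=np.array([0,66,126.]); W=np.array([a,b,c])[:,:2]
sl=[np.polyfit(ox,W[:,k],1) for k in(0,1)]
yaw=np.arctan2(sl[1][0],sl[0][0]); print('yaw',np.degrees(yaw),sl)
o=W.mean(0)-ox.mean()*np.array([np.cos(yaw),np.sin(yaw)])
np.save('lamp.npy',[*o,0,yaw]); print(o)
print(boom(115),boom(220))
p,q=cur(); print(turn(q,Rt(40)), to(p,q,[380,300,350]))
E
```

```text
rect ((535.2691650390625, -104.60663604736328), (116.80001068115234, 145.51882934570312), 6.819441318511963)
lamp 4 [534.5 -94.4  -1.2] [1.5 0.8 2.2]
boom_grip 4 [526.8 -27.1 165.1] [0.9 2.  1.4]
head_hinge 4 [519.   31.6 251.4] [1.2 0.7 1.6]
head_back 4 [ 5.228e+02 -4.000e-01  3.368e+02] [0.5 1.7 0.4]
slab 4 [500.9 215.1   1.8] [2.7 2.6 0.5]
yaw 97.00308031351442 [array([-1.22904079e-01,  5.34640861e+02]), array([  1.0005287 , -93.98383686])]
[534.57805306 -93.47253429]
[526.5358742  -28.00334183 164.20248509] [519.19301523  31.77287737 250.21344974]
[-0.341  0.641  0.937] [-20.3  -16.05 -10.17]
```

```bash
python3 -m handwheel '[[1,-2.54,-2,-1.27,0,0,0],[1,-2.54,-2,-1.27,0,0,0],[1,-2.54,-2,-1.27,0,0,0],[1,-2.54,-2,-1.27,0,0,0],[1,-2.54,-2,-1.27,0,0,0],[1,-2.54,-2,-1.27,0,0,0],[1,-2.54,-2,-1.27,0,0,0],[1,-2.54,-2,-1.27,0,0,0]]' 50
python3 -m handwheel '[[1,-1.7,-3.34,0,0,0,0],[1,-1.7,-3.34,0,0,0,0],[1,-1.7,-3.34,0,0,0,0],[1,-1.7,-3.34,0,0,0,0],[1,-1.7,-3.34,0,0,0,0],[1,-1.7,-3.34,0,0,0,0],[1,-1.7,-3.34,0,0,0,0],[1,-1.7,-3.34,0,0,0,0],[1,-1.7,-3.34,0,0,0,0],[1,-1.7,-3.34,0,0,0,0],[1,-1.7,-3.34,0,0,0,0],[1,-1.7,-3.34,0,0,0,0]]'
python3 -m handwheel '[[1,0,0,0,-0.0284,0.0534,0.078],[1,0,0,0,-0.0284,0.0534,0.078],[1,0,0,0,-0.0284,0.0534,0.078],[1,0,0,0,-0.0284,0.0534,0.078],[1,0,0,0,-0.0284,0.0534,0.078],[1,0,0,0,-0.0284,0.0534,0.078],[1,0,0,0,-0.0284,0.0534,0.078],[1,0,0,0,-0.0284,0.0534,0.078],[1,0,0,0,-0.0284,0.0534,0.078],[1,0,0,0,-0.0284,0.0534,0.078],[1,0,0,0,-0.0284,0.0534,0.078],[1,0,0,0,-0.0284,0.0534,0.078]]'
python3 - <<'E'
from h import *
p,q=cur(); print(p,turn(q,Rt(40)),sense()['joint_pos'].round(0))
a=Rt(40).apply([0,0,1]); print('pre',to(p,q,boom(115)-120*a)); print(boom(115)-120*a)
E
```

```text
time: 3.17
tool_pos: [380.6, 298.9, 350.7]
tcp_rot: [180.0, 0.0, 153.1]
ft_force: [1.2, 0.7, -0.1]
finger_gap: 85.4
grip_force: 0.0
time: 4.17
tool_pos: [380.3, -151.3, 350.3]
tcp_rot: [180.0, 0.1, 153.1]
ft_force: [0.7, 0.4, 0.2]
finger_gap: 85.4
grip_force: 0.0
time: 5.17
tool_pos: [381.0, -149.6, 350.0]
tcp_rot: [-179.9, -40.1, 96.8]
ft_force: [0.2, -0.3, 0.7]
finger_gap: 85.3
grip_force: 0.0
[ 380.98654013 -149.6065534   350.00798302] [ 0.    -0.002 -0.003] [-48.  -0.  91.  26. 121. -48.]
pre [-4.04 15.94  8.85]
[ 535.94032262 -104.56240054  256.12781827]
```

```bash
python3 -m handwheel '[[1,-0.67,2.66,1.48,0,0,0],[1,-0.67,2.66,1.48,0,0,0],[1,-0.67,2.66,1.48,0,0,0],[1,-0.67,2.66,1.48,0,0,0],[1,-0.67,2.66,1.48,0,0,0],[1,-0.67,2.66,1.48,0,0,0],[1,0,0,0,0,0,0]]'
python3 - <<'E'
from h import *
p,q=cur(); print(p,turn(q,Rt(40)))
a=Rt(40).apply([0,0,1]); print('go',to(p,q,boom(115)+4*a))
A=snapshot('side');B=snapshot('top')
I=[]
for s in(A,B):
    u,v=px(s,boom(115)).astype(int); c=s['image'][max(v-100,0):v+70,u-85:u+85]; I.append(cv2.resize(c[:170],(400,400),interpolation=cv2.INTER_CUBIC)); print(u,v)
cv2.imwrite('pics/pre.png',cv2.cvtColor(np.hstack(I),cv2.COLOR_RGB2BGR))
E
```

```text
time: 5.75
tool_pos: [537.7, -101.2, 251.8]
tcp_rot: [-179.8, -40.2, 97.0]
ft_force: [0.2, 0.2, -0.5]
finger_gap: 85.4
grip_force: 0.0
[ 537.67651816 -101.18559732  251.77299263] [-0.004 -0.004  0.   ]
go [-0.   -0.16 11.87]
306 269
338 246
```

View pics/pre.png

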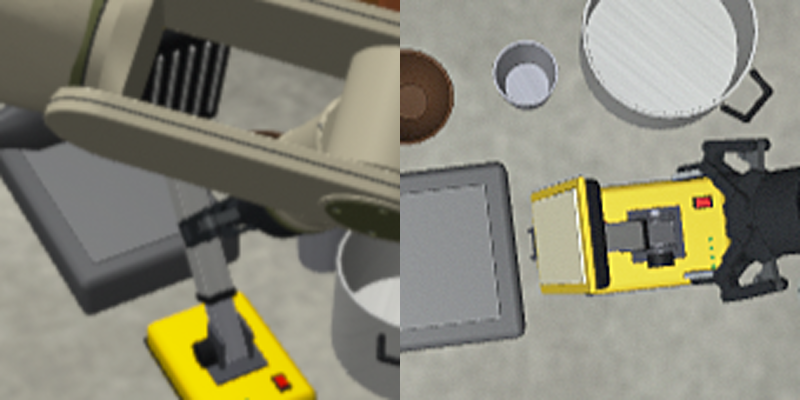

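```bash
python3 - <<'E'
from h import *
p,q=cur(); s=snapshot('top')
f=lambda X:((px(s,X)-[338-85,246-100])*400/170+[400,0]).round(0)
print(f(boom(115)),f(boom(115)+Rt(40).apply([0,15,0])),f(boom(115)-Rt(40).apply([0,15,0])))
for y in(-42.5,0,42.5): print(y,f(p+q.apply([0,y,-10])), f(p+q.apply([0,y,17])))
E
```

```text
[600. 238.] [599. 223.] [602. 252.]
-42.5 [698. 270.] [677. 272.]
0 [692. 225.] [672. 228.]
42.5 [687. 180.] [666. 184.]
```

```bash
python3 -m handwheel '[[1,0,-0.02,1.5,0,0,0],[1,0,-0.02,1.5,0,0,0],[1,0,-0.02,1.5,0,0,0],[1,0,-0.02,1.5,0,0,0],[1,0,-0.02,1.5,0,0,0],[1,0,-0.01,1.5,0,0,0],[1,0,0,1.5,0,0,0],[1,0,0,1.3,0,0,0],[1,0,0,0,0,0,0],[1,0,0,0,0,0,0]]'
python3 -m handwheel '[[0.1,0,0,0,0,0,0],[0.1,0,0,0,0,0,0],[0,0,0,0,0,0,0],[0,0,0,0,0,0,0],[0,0,0,0,0,0,0],[0,0,0,0,0,0,0]]' 50
python3 - <<'E'
from h import *
p,q=cur(); print(p,turn(q,Rt(40)),'go',to(p,q,boom(115)+4*Rt(40).apply([0,0,1])))
print(q.inv().apply(sense()['ft_force']))
E
```

```text
time: 6.73
tool_pos: [525.2, -28.6, 166.1]
tcp_rot: [180.0, -40.0, 97.1]
ft_force: [-0.2, 1.5, 0.2]
finger_gap: 85.4
grip_force: 0.0
time: 7.23
tool_pos: [525.6, -28.6, 165.8]
tcp_rot: [180.0, -40.0, 97.1]
ft_force: [0.4, -0.7, 0.1]
finger_gap: 42.8
grip_force: 0.1
[525.63714015 -28.63763601 165.77499261] [-0.001  0.     0.001] go [-0.06  0.1   0.55]
[-0.4876932   0.33148816 -0.56886308]
```

```bash
python3 -m handwheel '[[0,-0.06,0.1,0.4,0,0,0],[-0.15,0,0,0,0,0,0],[-0.15,0,0,0,0,0,0],[-0.15,0,0,0,0,0,0],[-0.15,0,0,0,0,0,0]]' 20
python3 - <<'E'
from h import *
p,q=cur(); print('tool force',q.inv().apply(sense()['ft_force']),'go',to(p,q,boom(115)+4*Rt(40).apply([0,0,1])))
E
python3 -m handwheel '[[-0.4,0,0,0,0,0,0],[-0.4,0,0,0,0,0,0],[-0.4,0,0,0,0,0,0],[-0.4,0,0,0,0,0,0]]' 20
python3 - <<'E'
from h import *
p,q=cur(); print('tool force',q.inv().apply(sense()['ft_force']))
E
```

```text
time: 7.65
tool_pos: [526.4, -26.1, 162.1]
tcp_rot: [180.0, -40.0, 97.1]
ft_force: [5.4, 0.9, -2.7]
finger_gap: 36.4
grip_force: 2.0
tool force [-1.5214247   5.43182966  2.20530697] go [-0.01 -0.01  0.12]
time: 7.98
tool_pos: [525.8, -26.4, 162.2]
tcp_rot: [-179.9, -40.0, 97.1]
ft_force: [-3.0, -2.7, 0.1]
finger_gap: 29.9
grip_force: 21.7
tool force [-1.71348501 -3.32136599 -1.60597276]
```

```bash
python3 -m handwheel '[[-0.7,0,0,0,0,0,0],[-0.7,0,0,0,0,0,0],[-0.7,0,0,0,0,0,0],[-0.7,0.19,0,-0.05,0,0,0],[-0.7,0.19,0,-0.05,0,0,0],[-0.7,0.19,0,-0.05,0,0,0],[-0.7,0.19,0,-0.05,0,0,0],[-0.7,0.19,0,-0.05,0,0,0],[-0.7,0,0,0,0,0,0]]' 60
python3 - <<'E'
from h import *
p,q=cur(); print('tool force',q.inv().apply(sense()['ft_force']),'along',(p-boom(115))@(boom(1)-boom(0)))
E
```

```text
time: 8.73
tool_pos: [525.3, -21.6, 169.3]
tcp_rot: [-179.9, -39.9, 97.0]
ft_force: [-2.7, -6.3, -0.2]
finger_gap: 29.2
grip_force: 60.0
tool force [-4.65935687 -3.4371577  -3.64738542] along 7.970897438046401
```

```bash
python3 -m handwheel '[[-0.7,0.39,0,-0.1,0,0,0],[-0.7,0.39,0,-0.1,0,0,0],[-0.7,0.39,0,-0.1,0,0,0],[-0.7,0.39,0,-0.1,0,0,0],[-0.7,0.39,0,-0.1,0,0,0],[-0.7,0.39,0,-0.1,0,0,0],[-0.7,0.39,0,-0.1,0,0,0],[-0.7,0.2,0,-0.05,0,0,0],[-0.7,0.1,0,-0.03,0,0,0],[-0.7,0,0,0,0,0,0],[-0.7,0,0,0,0,0,0]]'
python3 - <<'E'
from h import *
p,q=cur(); print('tool force',q.inv().apply(sense()['ft_force']),'along',(p-boom(115))@(boom(1)-boom(0)))
E
```

```text
time: 9.65
tool_pos: [523.1, -2.8, 196.2]
tcp_rot: [-180.0, -40.0, 97.1]
ft_force: [-5.0, -4.3, 4.5]
finger_gap: 29.1
grip_force: 60.5
tool force [ 0.13809358 -5.53237994 -5.81964412] along 40.80097310398643
```

```bash
for i in 1; do python3 -m handwheel '[[-0.7,0.15,0,-0.04,0,0,0],[-0.7,0.1,0,-0.03,0,0,0],[-0.7,0,0,0,0,0,0]]'; done
python3 -c "
from h import *
p,q=cur(); print('tool force',q.inv().apply(sense()['ft_force']),'along',(p-boom(115))@(boom(1)-boom(0)))"
python3 -m handwheel '[[-0.7,0.15,0,-0.04,0,0,0],[-0.7,0,0,0,0,0,0],[-0.7,0,0,0,0,0,0]]'
python3 -c "
from h import *
p,q=cur(); print('tool force',q.inv().apply(sense()['ft_force']),'along',(p-boom(115))@(boom(1)-boom(0)))"
python3 -m handwheel '[[-0.7,0.15,0,-0.04,0,0,0],[-0.7,0,0,0,0,0,0],[-0.7,0,0,0,0,0,0]]'
python3 -c "
from h import *
p,q=cur(); print('tool force',q.inv().apply(sense()['ft_force']),'along',(p-boom(115))@(boom(1)-boom(0)))"
```

```text
time: 9.9
tool_pos: [522.9, -1.3, 198.5]
tcp_rot: [-180.0, -40.0, 97.1]
ft_force: [-4.7, -2.6, 5.0]
finger_gap: 29.1
grip_force: 60.6
tool force [ 1.73904716 -5.00739545 -5.12198847] along 43.49640422236664
time: 10.15
tool_pos: [522.8, -0.8, 199.1]
tcp_rot: [-180.0, -40.0, 97.1]
ft_force: [-3.2, -5.1, 1.6]
finger_gap: 29.4
grip_force: 60.1
tool force [-2.56026132 -3.84217699 -4.27319826] along 44.35996306152779
time: 10.4
tool_pos: [522.7, -0.1, 200.1]
tcp_rot: [-180.0, -39.9, 97.0]
ft_force: [-2.4, -6.4, -1.1]
finger_gap: 29.5
grip_force: 60.0
tool force [-5.3432298  -3.15323791 -2.99565326] along 45.55798683708779
```

```bash
python3 -m handwheel '[[-0.7,0.15,0,-0.04,0,0,0],[-0.7,0.1,0,-0.03,0,0,0],[-0.7,0,0,0,0,0,0],[-0.7,0,0,0,0,0,0]]'
python3 - <<'E'
from h import *
p,q=cur(); print('tool force',q.inv().apply(sense()['ft_force']),'along',(p-boom(115))@(boom(1)-boom(0)))
for n in('side','top'):
    s=snapshot(n); save(s,n+'1.png')
    print(boom(265),[[(d['location'].round(1) if hasattr(d['location'],'round') else d['location'],d['conf']) for d in place_of(s,k)[:1]] for k in('head_hinge','head_back','button_tip')])
E
```

```text
time: 10.73
tool_pos: [522.6, 0.9, 201.6]
tcp_rot: [-179.9, -39.9, 97.0]
ft_force: [-1.3, -8.6, -3.9]
finger_gap: 29.3
grip_force: 59.7
tool force [-8.91718468 -2.33158896 -2.40192692] along 47.327958304296395
[516.04607568  57.39125703 287.07529174] [[([513.1, 58.1, 290.6], 0.83)], [([520.7, 27.4, 377.0], 0.74)], []]
[516.04607568  57.39125703 287.07529174] [[([518.9, 58.8, 289.1], 0.69)], [([519.5, 24.5, 376.5], 0.72)], []]
```

```bash
python3 - <<'E'
from h import *
s=snapshot('side'); print(px(s,boom(115)),px(s,lp(66,-21,164)), -s['R'].T@s['t'])
u,v=px(s,boom(115)).astype(int)
cv2.imwrite('pics/crop2.png',cv2.cvtColor(cv2.resize(s['image'][v-75:v+45,u-80:u+80],(800,600),interpolation=cv2.INTER_CUBIC),cv2.COLOR_RGB2BGR))
E
```

```text
[306.21520033 269.92356917] [313.9872708  267.17778029] [ 201.65027979 -934.10366758 1088.68467607]
```

View pics/crop2.png

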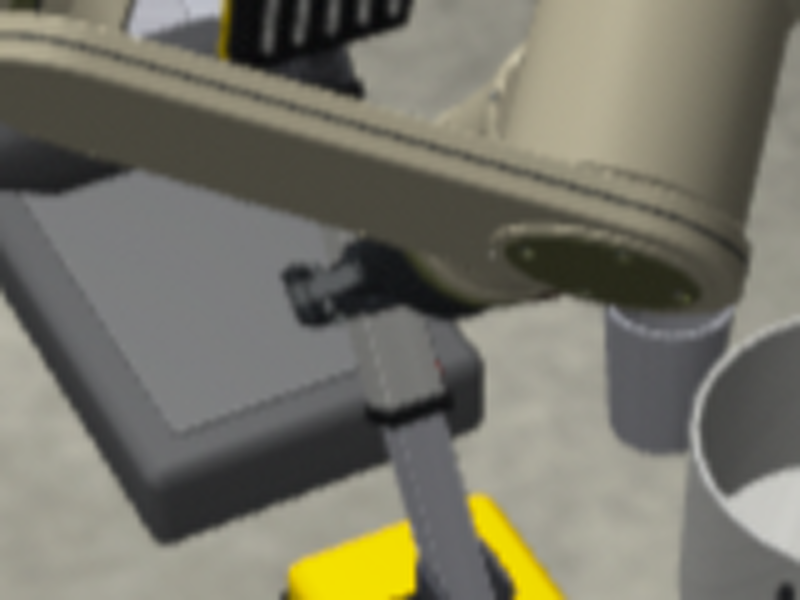

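```bash
python3 -m handwheel '[[-0.7,0.15,0,-0.04,0,0,0],[-0.7,0.15,0,-0.04,0,0,0],[-0.7,0,0,0,0,0,0],[-0.7,0,0,0,0,0,0]]'
python3 - <<'E'
from h import *
p,q=cur(); print('tool force',q.inv().apply(sense()['ft_force']),'along',(p-boom(115))@(boom(1)-boom(0)))
s=snapshot('side'); im=s['image'].astype(int)
print(px(s,lp(66,-15,164)),px(s,lp(66,-21,164)))
for v in range(263,273): print(v,[tuple(im[v,u]) for u in range(310,318)])
E
```

```text
time: 11.52
tool_pos: [522.5, 1.3, 202.2]
tcp_rot: [-179.9, -39.7, 96.8]
ft_force: [4.1, -15.1, -16.1]
finger_gap: 28.9
grip_force: 59.6
tool force [-22.18924214   2.3221113    2.44897489] along 48.12948791381091
[311.77368751 267.97370003] [313.9872708  267.17778029]
263 [(np.int64(115), np.int64(115), np.int64(112)), (np.int64(112), np.int64(112), np.int64(109)), (np.int64(100), np.int64(102), np.int64(100)), (np.int64(99), np.int64(101), np.int64(102)), (np.int64(100), np.int64(101), np.int64(103)), (np.int64(100), np.int64(100), np.int64(102)), (np.int64(100), np.int64(100), np.int64(102)), (np.int64(99), np.int64(100), np.int64(102))]
264 [(np.int64(115), np.int64(115), np.int64(113)), (np.int64(113), np.int64(113), np.int64(111)), (np.int64(110), np.int64(110), np.int64(108)), (np.int64(100), np.int64(102), np.int64(103)), (np.int64(99), np.int64(101), np.int64(103)), (np.int64(99), np.int64(100), np.int64(102)), (np.int64(100), np.int64(100), np.int64(102)), (np.int64(100), np.int64(100), np.int64(101))]
265 [(np.int64(116), np.int64(117), np.int64(114)), (np.int64(114), np.in
[... 2168 characters left out ...]
4(117), np.int64(114)), (np.int64(114), np.int64(114), np.int64(111)), (np.int64(112), np.int64(112), np.int64(110)), (np.int64(104), np.int64(104), np.int64(102)), (np.int64(71), np.int64(71), np.int64(70)), (np.int64(47), np.int64(47), np.int64(48)), (np.int64(46), np.int64(46), np.int64(47)), (np.int64(44), np.int64(45), np.int64(46))]
272 [(np.int64(112), np.int64(111), np.int64(109)), (np.int64(94), np.int64(94), np.int64(92)), (np.int64(89), np.int64(89), np.int64(88)), (np.int64(75), np.int64(75), np.int64(74)), (np.int64(48), np.int64(49), np.int64(48)), (np.int64(31), np.int64(31), np.int64(32)), (np.int64(36), np.int64(36), np.int64(36)), (np.int64(44), np.int64(45), np.int64(44))]
```

The boom stopped hard: the pull rose to 22 N for only 0.8 mm of travel. A red edge also shows proud of the tube at crop (440,365), which is exactly where the button tip should be. I'll unload the boom, let go and back out.

```bash
python3 -m handwheel '[[-0.7,-0.2,0,0.05,0,0,0],[-0.7,-0.15,0,0.04,0,0,0],[0,0,0,0,0,0,0],[0.8,0,0,0,0,0,0],[0.8,0,0,0,0,0,0],[0.8,0,0,0,0,0,0],[0.8,0,0,0,0,0,0],[0.8,0,0,0,0,0,0]]' 50
python3 -m handwheel '[[0.8,0,0,-1,0,0,0],[0.8,0,0,-2,0,0,0],[0.8,0,0,-2,0,0,0],[0.8,0,0,-2,0,0,0],[0.8,0,0,-2,0,0,0],[0.8,0,0,-2,0,0,0],[0.8,0,0,-2,0,0,0],[-1,0,0,-2,0,0,0],[-1,0,0,-2,0,0,0],[-1,0,0,0,0,0,0],[-1,0,0,0,0,0,0],[-1,0,0,0,0,0,0]]' 50
cat >> h.py <<'E'
S=265
def pose(th,tilt,gap=0,r=112,S=S):
    """TCP so that the fingertip presses the back of a head at elevation th (deg)"""
    o,yaw=lamp(); t=np.radians(th); H=np.array([S*np.cos(np.radians(55)),70+S*np.sin(np.radians(55))])
    n=np.array([-np.sin(t),np.cos(t)]); k=np.radians(tilt)
    a=np.array([np.sin(k),-np.cos(k)]); x=np.array([np.cos(k),np.sin(k)])
    sup=max((s*11*x)@(-n) for s in(-1,1))
    tip=H+r*np.array([np.cos(t),np.sin(t)])+(12+gap+sup)*n
    p=tip-17*a; return lp(p[0],0,p[1])
E
python3 - <<'E'
from h import *
p,q=cur(); print(p,turn(q,Rt(55)))
H=[];B=[]
for n in('side','top'):
    s=snapshot(n); 
    for k,l in(('head_hinge',H),('head_back',B)):
        r=place_of(s,k); 
        if r: l.append(r[0]['location']); print(n,k,np.round(r[0]['location'],1),r[0]['conf'])
    print([np.round(d['location']) for d in place_of(s,'button_tip')[:1]])
v=np.mean(B,0)-np.mean(H,0); o,yaw=lamp(); vl=Rn.from_euler('z',-yaw).apply(v)
print('elev',np.degrees(np.arctan2(vl[2],vl[0]))-7.35, np.linalg.norm(vl))
print('pre',pose(108,55,40),to(p,q,pose(108,55,40)))
E
```

```text
time: 12.23
tool_pos: [522.8, 2.0, 202.3]
tcp_rot: [180.0, -40.0, 97.1]
ft_force: [-0.0, -0.3, 0.5]
finger_gap: 76.7
grip_force: 0.0
time: 13.23
tool_pos: [536.1, -106.4, 331.7]
tcp_rot: [-180.0, -40.0, 97.1]
ft_force: [0.6, 0.5, -0.2]
finger_gap: 16.3
grip_force: 0.0
[ 536.06315055 -106.3906417   331.71108468] [-0.001  0.261  0.001]
side head_hinge [518.9  26.  375.5] 0.74
side head_back [522.   28.2 374.3] 0.79
[]
top head_hinge [516.4  54.9 286.1] 0.85
top head_back [519.1  21.2 373. ] 0.58
[]
elev 103.10906552156918 45.744890425051814
pre [529.01200045 -48.16081274 384.56082588] [ 7.89  0.02 -0.27]
```

```bash
python3 -m handwheel '[[-1,0,0,0,0,0.087,0],[-1,0,0,0,0,0.087,0],[-1,0,0,0,0,0.087,0],[-1,0,0,0,0,0,0]]'
python3 - <<'E'
from h import *
p,q=cur(); print(p,turn(q,Rt(55)),'pre',to(p,q,pose(108,55,40)))
prev=pose(108,55,40); pt=55
N=20
print('contact',to(prev,Rt(55),pose(104,55,0))); prev=pose(104,55,0)
for i in range(1,N+1):
    th=104-84*i/N; tl=55-25*i/N
    x=pose(th,tl); print(round(th,1),to(prev,Rt(pt),x),round(np.radians(tl-pt),4)); prev=x; pt=tl
E
```

```text
time: 13.97
tool_pos: [535.4, -107.2, 329.1]
tcp_rot: [-179.5, -55.4, 96.5]
ft_force: [0.5, -0.2, -1.7]
finger_gap: 0.0
grip_force: 0.0
[ 535.35999221 -107.18330495  329.06918012] [-0.003 -0.008 -0.005] pre [7.94 0.06 1.74]
contact [3.93 0.   2.82]
99.8 [ 0.77 -0.    0.48] -0.0218
95.6 [ 0.74 -0.    0.52] -0.0218
91.4 [0.71 0.   0.56] -0.0218
87.2 [0.68 0.   0.6 ] -0.0218
83.0 [ 0.65 -0.    0.63] -0.0218
78.8 [0.61 0.   0.67] -0.0218
74.6 [ 0.57 -0.    0.7 ] -0.0218
70.4 [ 0.53 -0.    0.73] -0.0218
66.2 [ 0.49 -0.    0.75] -0.0218
62.0 [ 0.45 -0.    0.78] -0.0218
57.8 [0.41 0.   0.8 ] -0.0218
53.6 [ 0.36 -0.    0.82] -0.0218
49.4 [0.31 0.   0.84] -0.0218
45.2 [ 0.27 -0.    0.85] -0.0218
41.0 [ 0.22 -0.    0.86] -0.0218
36.8 [0.17 0.   0.87] -0.0218
32.6 [0.12 0.   0.83] -0.0218
28.4 [ 0.09 -0.    0.77] -0.0218
24.2 [ 0.05 -0.    0.77] -0.0218
20.0 [0.01 0.   0.77] -0.0218
```

```bash
python3 -m handwheel '[[-1,2.6,0.02,0.6,0,0,0],[-1,2.6,0.02,0.6,0,0,0],[-1,2.7,0.02,0.5,0,0,0],[-1,1,0,0.7,0,0,0],[-1,1,0,0.7,0,0,0],[-1,1,0,0.7,0,0,0],[-1,0.9,0,0.7,0,0,0],[-1,0,0,0,0,0,0]]' 
python3 -m handwheel '[[-1,0.77,0,0.48,0,-0.022,0],[-1,0.74,0,0.52,0,-0.022,0],[-1,0.71,0,0.56,0,-0.022,0],[-1,0.68,0,0.6,0,-0.022,0],[-1,0,0,0,0,0,0]]'
python3 - <<'E'
from h import *
p,q=cur(); print(turn(q,Rt(50)),'err',to(p,q,pose(87.2,50)))
s=snapshot('top'); save(s,'push.png'); print([(np.round(d['location']),d['conf']) for k in('head_hinge','head_back') for d in place_of(s,k)[:1]])
E
```

```text
time: 14.63
tool_pos: [523.6, -1.2, 403.2]
tcp_rot: [180.0, -54.9, 97.2]
ft_force: [0.4, -0.0, -0.2]
finger_gap: -0.1
grip_force: 0.0
time: 15.05
tool_pos: [519.6, 33.2, 414.8]
tcp_rot: [179.8, -49.7, 97.4]
ft_force: [1.0, -0.8, -0.2]
finger_gap: 0.1
grip_force: 0.2
[-0.001  0.005  0.004] err [-0.42 -0.06  0.13]
[(array([517.,  60., 289.]), 0.94), (array([518.,  52., 378.]), 0.83)]
```

```bash
python3 -m handwheel '[[-1,0.6,0,0.65,0,-0.022,0],[-1,0.6,0,0.67,0,-0.022,0],[-1,0.55,0,0.7,0,-0.022,0],[-1,0.5,0,0.73,0,-0.022,0],[-1,0.45,0,0.75,0,-0.022,0],[-1,0.42,0,0.78,0,-0.022,0],[-1,0.38,0,0.8,0,-0.022,0],[-1,0.34,0,0.82,0,-0.022,0],[-1,0.3,0,0.84,0,-0.022,0],[-1,0.26,0,0.85,0,-0.022,0],[-1,0.22,0,0.86,0,-0.022,0],[-1,0,0,0,0,0,0]]'
python3 - <<'E'
from h import *
p,q=cur(); print(turn(q,Rt(36.25)),'err',to(p,q,pose(41,36.25)))
s=snapshot('top'); print([(np.round(d['location']),d['conf']) for k in('head_hinge','head_back') for d in place_of(s,k)[:1]])
prev=p;pt=36.25
for i in range(1,9):
    th=41-36*i/8; tl=36.25-1.25*i
    x=pose(th,tl); print(round(th,1),to(prev,Rt(pt),x),round(np.radians(tl-pt),4)); prev=x; pt=tl
E
```

```text
time: 16.2
tool_pos: [507.8, 123.1, 383.6]
tcp_rot: [-180.0, -36.0, 97.2]
ft_force: [0.2, 0.3, 0.3]
finger_gap: -0.0
grip_force: 0.0
[-0.002  0.005  0.002] err [ 0.01  0.01 -0.05]
[(array([510., 122., 356.]), 0.91)]
36.5 [0.19 0.01 0.89] -0.0218
32.0 [0.12 0.   0.88] -0.0218
27.5 [0.08 0.   0.82] -0.0218
23.0 [ 0.04 -0.    0.82] -0.0218
18.5 [-0.    0.    0.82] -0.0218
14.0 [-0.05 -0.    0.82] -0.0218
9.5 [-0.09 -0.    0.82] -0.0218
5.0 [-0.13 -0.    0.81] -0.0218
```

```bash
python3 -m handwheel '[[-1,0.19,0,0.89,0,-0.022,0],[-1,0.12,0,0.88,0,-0.022,0],[-1,0.08,0,0.82,0,-0.022,0],[-1,0.04,0,0.82,0,-0.022,0],[-1,0,0,0.82,0,-0.022,0],[-1,-0.05,0,0.82,0,-0.022,0],[-1,-0.09,0,0.82,0,-0.022,0],[-1,-0.13,0,0.8,0,-0.022,0],[-1,0,0,0,0,0,0],[-1,0,0,0,0,0,0]]'
python3 - <<'E'
from h import *
p,q=cur(); print(turn(q,Rt(26.25)),'err',to(p,q,pose(5,26.25)),'to level',to(p,q,pose(0,26.25)))
for n in('side','top'):
    s=snapshot(n); save(s,n+'5.png'); 
    for k in('head_hinge','head_back'):
        for d in place_of(s,k)[:1]: print(n,k,np.round(d['location'],1),d['conf'])
    print('model back at 0/5deg',[(t,px(s,lp(152+93*np.cos(t)-12*np.sin(t),0,287.1+93*np.sin(t)+12*np.cos(t))).round(1)) for t in(0,.0873)])
E
```

```text
time: 17.18
tool_pos: [503.4, 158.1, 328.2]
tcp_rot: [-179.9, -26.0, 97.1]
ft_force: [-0.1, 0.5, 0.3]
finger_gap: 0.1
grip_force: 0.0
[-0.002  0.004  0.002] err [0.1  0.03 0.07] to level [-0.13  0.03  0.94]
side head_hinge [514.4  59.1 290.3] 0.78
side head_back [504.1 154.9 306.5] 0.94
model back at 0/5deg [(0, array([272.7, 185.2])), (0.0873, array([272.8, 182.7]))]
top head_back [504.4 152.2 307.4] 0.76
model back at 0/5deg [(0, array([257.4, 255.1])), (0.0873, array([257.6, 255. ]))]
```

View pics/side5.png

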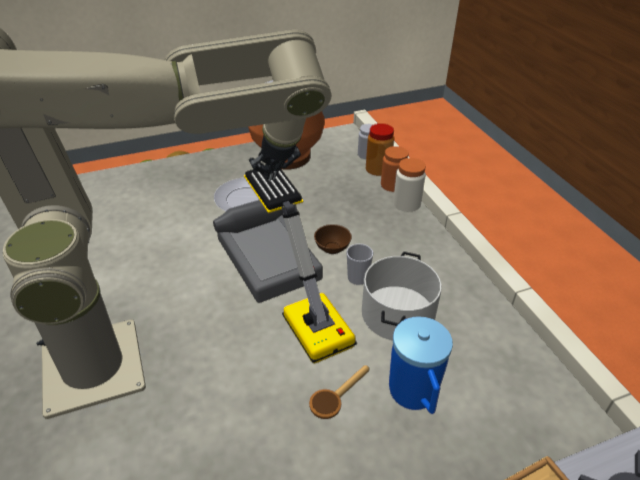

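```bash
python3 -m handwheel '[[-1,-0.04,0,0.3,0,0,0],[-1,-0.04,0,0.3,0,0,0],[-1,-0.04,0,0.24,0,0,0],[-1,0,0,0,0,0,0],[-1,0,0,0,0,0,0]]'
python3 - <<'E'
from h import *
p,q=cur(); 
for t in (3,2,1,0,-1): print(t,to(p,q,pose(t,26.25)))
B=[];H=[]
for n in('side','top')*3:
    s=snapshot(n)
    for k,l in(('head_hinge',H),('head_back',B)):
        for d in place_of(s,k)[:1]:
            if d['conf']>.5:l.append(d['location'])
print(np.round(H,1),np.round(B,1),np.mean(H,0),np.mean(B,0))
E
```

```text
time: 17.9
tool_pos: [503.5, 160.0, 320.5]
tcp_rot: [-180.0, -26.0, 97.1]
ft_force: [-0.7, -0.6, 0.0]
finger_gap: -0.3
grip_force: 0.0
3 [ 0.19 -0.01 -0.35]
2 [ 0.14 -0.01 -0.18]
1 [ 0.1  -0.01 -0.  ]
0 [ 0.05 -0.01  0.17]
-1 [-0.01 -0.01  0.34]
[[514.8  58.6 288.5]
 [513.8  58.6 288.4]] [[505.6 155.  299.3]
 [507.  153.9 300.5]
 [503.1 154.2 300.5]
 [502.3 152.7 298.9]
 [503.2 157.5 296.9]
 [507.3 154.2 298.3]] [514.3   58.6  288.45] [504.75       154.58333333 299.06666667]
```

```bash
python3 -m handwheel '[[-1,0,0,-0.5,0,0,0],[-1,0,0,-2,0,0,0],[-1,0,0,-3,0,0,0],[-1,0,0,-4,0,0,0],[-1,0,0,-4,0,0,0],[-1,-3,0,-2,0,0,0],[-1,-4,0,0,0,0,0],[-1,-4,0,0,0,0,0],[-1,0,0,0,0,0,0],[-1,0,0,0,0,0,0]]'
cat > fit.py <<'E'
from h import *
from scipy.optimize import minimize
D=[]
for n in('side','top'):
    s=snapshot(n); save(s,n+'9.png'); r=trace(s,'head_back')
    m=r[0]['pixels']; print(n,m.sum(),r[0]['conf']); D.append((s,m))
    for k in('head_hinge','head_back'):
        for d in place_of(s,k)[:1]: print(k,np.round(d['location'],1),round(d['conf'],2))
def hull(s,th,S,dx,dy,half=45,u=0,v=0):
    t=np.radians(th); H=np.array([S*np.cos(np.radians(55)),70+S*np.sin(np.radians(55))])
    P=[]
    for r in(18,168):
        for n in(-12,12):
            c=H+r*np.array([np.cos(t),np.sin(t)])+n*np.array([-np.sin(t),np.cos(t)])
            for y in(-half,half): P.append(px(s,lp(c[0]+dx,y+dy,c[1]))+[u,v])
    P=cv2.convexHull(np.array(P,np.float32))[:,0]
    im=np.zeros((480*4,640*4),np.uint8); cv2.fillConvexPoly(im,np.round((P+.5)*4*16).astype(np.int32),255,shift=4)
    return cv2.resize(im,(640,480),interpolation=cv2.INTER_AREA)/255.
for i,(s,m) in enumerate(D):
    for th in(-6,-4,-2,0,2,4,6):
        f=lambda z:np.abs(hull(s,th,265.5,0,0,u=z[0],v=z[1])-m).sum()
        o=minimize(f,[0,0],method='Nelder-Mead',options=dict(initial_simplex=[[0,0],[2,0],[0,2]],maxiter=60))
        print(i,th,round(f([0,0])),round(o.fun,1),o.x.round(2))
E
python3 fit.py
```

```text
time: 19.63
tool_pos: [524.2, -7.4, 410.6]
tcp_rot: [-179.8, -26.0, 96.8]
ft_force: [-0.6, 0.5, 0.6]
finger_gap: -0.3
grip_force: 0.0
side 1676 0.82
head_hinge [515.5  55.2 285.8] 0.61
head_back [504.9 156.8 298.5] 0.69Traceback (most recent call last):
  File "fit.py", line 6, in <module>
    m=r[0]['pixels']; print(n,m.sum(),r[0]['conf']); D.append((s,m))
      ~^^^
IndexError: list index out of range
```

```bash
python3 -m handwheel '[[-1,-3,-1,-1,0,0,0],[-1,-3,-2,-1,0,0,0],[-1,-3,-2,-1,0,0,0],[-1,-2,-3,0,0,0,0],[-1,-2,-3,0,0,0,0],[-1,0,0,0,0,0,0]]'
sed -i "s/^    m=r\[0\]/    if not r: print(n,'none'); continue\n    m=r[0]/" fit.py; python3 fit.py
```

```text
time: 20.43
tool_pos: [427.9, -150.6, 380.8]
tcp_rot: [-179.8, -26.0, 96.8]
ft_force: [-0.3, 0.9, -0.4]
finger_gap: -0.2
grip_force: 0.0
side 274 0.53
head_back [506.1 154.6 297.5] 0.51
top 3204 0.63
head_hinge [518.7  58.9 287.7] 0.71
head_back [503.8 151.8 298.9] 0.95
0 -6 1333 1329.6 [-0.01 -0.05]
0 -4 1392 1383.8 [-0.69  1.28]
0 -2 1446 1443.1 [-0.9   1.69]
0 0 1503 1495.1 [-0.78  3.56]
0 2 1561 1551.8 [-1.65  2.9 ]
0 4 1628 1604.2 [-1.33  2.66]
0 6 1699 1658.3 [-10.03  10.48]
1 -6 313 221.8 [-0.67 -1.21]
1 -4 292 207.8 [-0.3  -1.19]
1 -2 287 197.5 [ 0.14 -1.16]
1 0 299 189.9 [ 0.46 -1.11]
1 2 311 184.4 [ 0.69 -1.14]
1 4 310 181.0 [ 0.77 -1.16]
1 6 306 180.9 [ 0.7  -1.06]
```

View pics/side9.png

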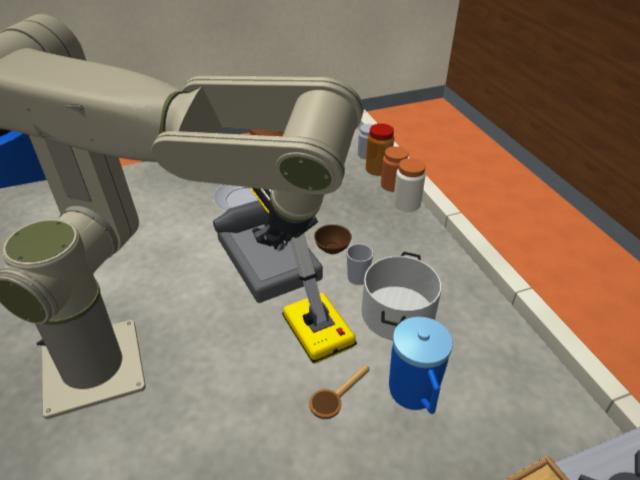

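```bash
python3 -m handwheel '[[-1,-2.3,-1.7,-0.8,0,0,0],[-1,-2.3,-1.7,-0.8,0,0,0],[-1,-2.3,-1.7,-0.8,0,0,0],[-1,-2.3,-1.7,-0.8,0,0,0],[-1,-2.3,-1.7,-0.8,0,0,0],[-1,-2.3,-1.7,-0.8,0,0,0],[-1,-2.3,-1.7,-0.8,0,0,0],[-1,0,0,0,0,0,0],[-1,0,0,0,0,0,0]]'
python3 fit.py
```

```text
time: 21.58
tool_pos: [333.9, -331.6, 361.4]
tcp_rot: [-180.0, -26.0, 97.0]
ft_force: [-0.0, 0.9, -0.7]
finger_gap: 0.1
grip_force: 0.0
side none
top 3110 0.95
head_back [506.6 154.  297.3] 0.66
0 -6 263 170.0 [-0.2  -1.02]
0 -4 267 171.2 [ 0.19 -1.  ]
0 -2 282 173.4 [ 0.57 -1.05]
0 0 297 176.5 [ 0.88 -1.03]
0 2 308 179.1 [ 1.11 -1.06]
0 4 310 190.8 [ 1.3  -1.06]
0 6 310 201.8 [ 1.38 -1.05]
```

View pics/side9.png

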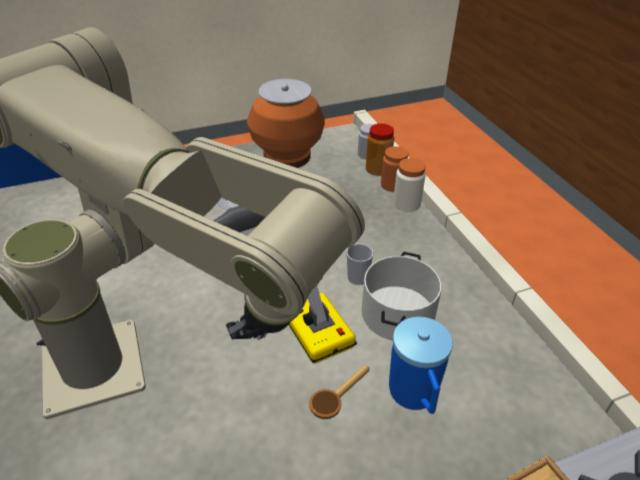

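```bash
python3 -m handwheel '[[-1,-1.4,-2.8,-0.7,0,0,0],[-1,-1.4,-2.8,-0.7,0,0,0],[-1,-1.4,-2.8,-0.7,0,0,0],[-1,-1.4,-2.8,-0.7,0,0,0],[-1,-1.4,-2.8,-0.7,0,0,0],[-1,-1.4,-2.8,-0.7,0,0,0],[-1,-1.4,-2.8,-0.7,0,0,0],[-1,-1.4,-2.8,-0.7,0,0,0],[-1,-1.4,-2.8,-0.7,0,0,0],[-1,0,0,0,0,0,0],[-1,0,0,0,0,0,0]]'
python3 fit.py; python3 - <<'E'
import cv2
a=cv2.imread('pics/side9.png'); cv2.imwrite('pics/s9c.png',cv2.resize(a[150:330,210:450],(800,600),interpolation=cv2.INTER_CUBIC))
E
```

```text
time: 22.8
tool_pos: [100.5, -502.2, 363.1]
tcp_rot: [180.0, -26.0, 97.0]
ft_force: [0.5, -0.1, -0.3]
finger_gap: -0.0
grip_force: 0.0
side 1550 0.92
head_hinge [515.6  53.6 288.4] 0.81
head_back [505.8 153.6 300.6] 0.77
top 3279 0.87
head_hinge [513.   57.6 287. ] 0.55
head_back [528.8 -27.3 167.1] 0.73
0 -6 430 168.1 [-0.68 -3.81]
0 -4 318 160.6 [-0.23 -2.71]
0 -2 226 196.8 [ 0.35 -1.5 ]
0 0 242 230.4 [0.46 0.3 ]
0 2 300 278.0 [1.32 1.43]
0 4 362 328.4 [1.14 3.44]
0 6 436 378.8 [1.46 4.15]
1 -6 326 275.3 [-0.68 -0.85]
1 -4 300 253.4 [-0.32 -0.85]
1 -2 284 237.9 [ 0.08 -0.95]
1 0 283 225.4 [ 0.26 -0.92]
1 2 288 214.8 [ 0.49 -0.99]
1 4 281 202.9 [ 0.44 -0.94]
1 6 272 194.0 [ 0.44 -0.91]
```

View pics/s9c.png

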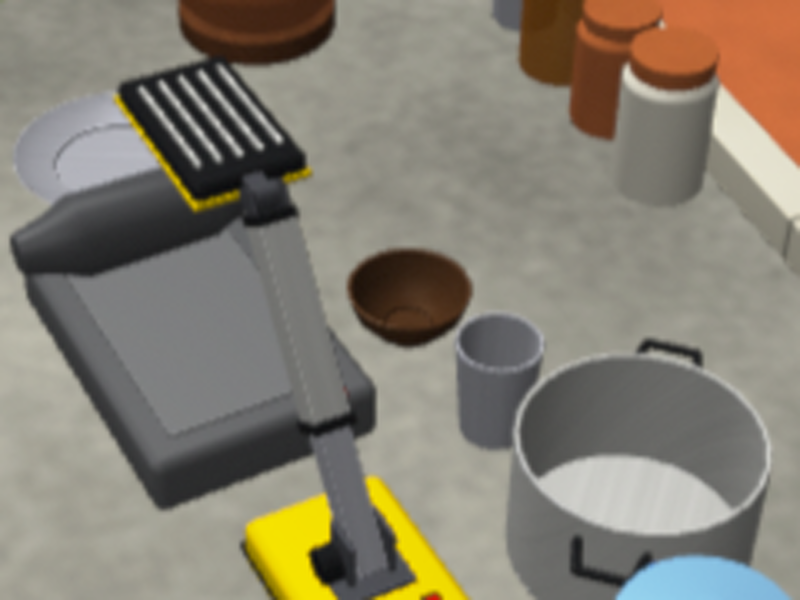

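```bash
cat > fit2.py <<'E'
from fit import *
for s in (snapshot('side'),snapshot('top')):
    hsv=cv2.cvtColor(s['image'],cv2.COLOR_RGB2HSV).astype(int); g=s['image'].astype(int)
    m=((hsv[...,1]>120)&(abs(hsv[...,0]-28)<8)|(g.max(2)<70)).astype(np.uint8)
    roi=hull(s,0,265.5,0,0,half=55)>0; roi=cv2.dilate(roi.astype(np.uint8),np.ones((9,9)))
    u,v=px(s,lp(152,0,287)); m=m*roi; yy,xx=np.mgrid[:480,:640]; m[(np.hypot(xx-u,yy-v)<9)]=0
    m=cv2.morphologyEx(m,cv2.MORPH_CLOSE,np.ones((5,5)))
    w=(roi>0)&(np.hypot(xx-u,yy-v)>=9); print(m.sum())
    for th in(-6,-4,-3,-2,-1,0,1,2,3,4):
        f=lambda z:(np.abs(hull(s,th,265.5,0,0,u=z[0],v=z[1])-m)*w).sum()
        o=minimize(f,[0,0],method='Nelder-Mead',options=dict(initial_simplex=[[0,0],[2,0],[0,2]],maxiter=60))
        print(th,round(f([0,0])),round(o.fun,1),o.x.round(2))
E
python3 fit2.py | tail -22
```

```text
1865
-6 607 514.3 [-1.39 -3.85]
-4 523 468.5 [-1.18 -2.2 ]
-3 488 454.4 [-1.03 -1.47]
-2 456 440.0 [-0.97 -0.56]
-1 434 428.0 [-0.56  0.26]
0 443 411.3 [-0.58  1.07]
1 458 399.7 [-0.51  2.  ]
2 477 388.4 [-0.53  2.78]
3 504 374.1 [0.18 3.77]
4 536 364.4 [0.31 4.46]
3053
-6 120 87.1 [-0.4  -0.39]
-4 106 82.8 [-0.05 -0.42]
-3 108 81.7 [ 0.13 -0.37]
-2 116 81.5 [ 0.37 -0.41]
-1 124 81.7 [ 0.53 -0.46]
0 133 82.4 [ 0.69 -0.49]
1 140 83.2 [ 0.79 -0.46]
2 148 84.1 [ 0.86 -0.47]
3 151 87.6 [ 0.99 -0.43]
4 150 94.0 [ 0.99 -0.45]
```

The crop shows the head level over the slab, around (215,130). A speck of button red is still proud at the tube's edge at (345,392), and the bowl, tumbler and pot haven't moved. Contact, network and outline estimates put the head between +1° and about -2° of level, and the robot is clear, so I'm handing in.

```bash
python3 -c "
from bench import hand_in
print(hand_in())"
```

```text
the job is handed in; nothing more can be done
None
```

The lamp is set up and handed in: the boom is out one hole and locked with the button up, the head is level over the slab to within about 2°, nothing else was moved, and the robot has let go and is clear.

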